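# Start the orange self-tapping screw in a motor cover

## Task

On one motor cover the orange-headed self-tapping screw is only standing in its pilot hole. Grip its head from above, push it firmly straight down and, still pushing, turn it clockwise about a quarter turn so that its first thread bites and the screw stays down when you let go. Leave the black-headed screw, which is already driven, alone.

Things in the scene. Friction and masses are not known exactly. Their poses are not given: they have to be found in the camera images.
- screw_top (a point): Centre of the top of the orange screw head, 110 mm above the bench; sinks and turns with the screw. z up, x along the white line on the top. The head is an upright fluted cylinder, 30 mm across, 22 mm high, gripped across any diameter; 17 mm free below it, then a 24 mm boss on an aluminium cover (73 mm across, 67 mm above the bench) on a fixed motor housing. A tall post stands left of the work.
- screw_feed (a joint): How far the orange screw is pressed down (m): 0 at the start, lower stop 0.012. A springy rubber sleeve pushes it back up: 3 N at the start, 1.1 N more per mm, 13 N at 9 mm. It must be pressed in 6 mm or more, better 8 to 10 mm, before it will turn: turned without pressing it jams after some 10 to 15 degrees. Pressed without turning it springs back.
- screw_turn (a joint): How far the orange screw is turned (rad): 0 at the start, grows clockwise seen from above, stop at 1.9. It turns easily while pressed. Turned while pressed, the thread bites from about 0.5 rad; let go at a quarter turn it stays about 5.5 mm down and does not unwind.
- black_screw: Black screw head on the cover of another, identical housing: same shape, 30 mm across, 22 mm high, but already driven, its top only 94 mm above the bench. Origin at the centre of its underside, 72 mm above the bench; z up. Fixed; not to be touched. A third housing has no cover. The three are at least 0.10 m apart; which stands where changes.

How it is judged:
At the end, for the whole second after the job is handed in: The orange screw, let go, is turned clockwise by more than 1.0 rad (57 degrees) and stays more than 4 mm down (value of joint screw_turn above 1 rad and value of joint screw_feed above 0.004 m); the robot touches nothing.
It fails at once if the robot touches the black screw (more than 2 N) (contact force between any of the fingers, the arm and black_screw above 2 N).
It also fails if it takes over 35 s, if anything falls off the work surface, if the arm or the gripper's body presses on something with over 40 N, if the wrist force passes 120 N, or if a joint passes its speed limit or range.

## Robot

A 7-joint arm with a two-finger parallel gripper is mounted at the origin on the work surface; the furniture and walls round the work are solid. World frame = base frame: x ahead of the robot, y to its left, z up, the work surface at z = 0. Lengths are in m, angles in rad, forces in N, time in s.
With the tool pointing down it reaches from about 0.425 to 1.025 m from the base axis. Payload 9.4 kg.
Tool frame: the origin (TCP) lies midway between the tips of the shut fingers; the grasp point (between the pads) lies 19 mm behind it; z points along the fingers, y is the line along which they close (so a half turn about z gives the same grasp; the last joint's range is limited). The gripper opens to 93 mm and grips with 3 to 60 N. Pads are 15 mm wide; open, the fingers measure 128 mm over their backs; the gripper's body (75 mm by 188 mm) begins 65 mm behind the grasp point.
Start: joints at [1.237, 0.599, -0.003, 1.599, 0.002, 0.943, -0.08], TCP at [0.184, -0.701, 0.219] pointing down, gripper open.
Joint ranges: [-2.57, 2.57], [-0.35, 1.97], [-1.29, 1.29], [0.11, 2.56], [-1.05, 4.19], [0.11, 1.86], [-2.63, 2.63]. Speed limits (rad/s): [2.22, 2.22, 3.01, 3.01, 3.14, 3.14, 3.14].

## Interface

Orientations are given as a rotation vector (axis times angle).
In Python, from station import arm gives the robot as it stands.
- The arm moves only by the shell command python3 -m pendant 'ROWS' [FORCE]. ROWS is a JSON object of lists of equal length, an entry for each row: "translation": the shift along the tool's x, y, z in m, a list of three; "roll": the turn about the tool's z in units of 6 degrees (1.0 is 6 degrees); "jaw": the closure, from 0 (fully open) to 1 (shut). A call has 1 to 20 rows; each row shifts and turns the commanded pose from where the row before left it, along the tool's axes as they then stand; what a row does not reach is not made up. A row lasts 1/10 s, in which the tool goes at most 50 mm and 8.59 degrees, less where a joint would pass 70% of its speed; a pose out of reach is approached as far as the arm can. A call is refused whole if a number of a shift passes 0.05 or a number of a turn 1, either way. A call with a gripper value outside its range is refused whole. The fingers move at their own pace and stop on an object; FORCE is the grip in N (left out, the last holds). Time passes only in rows, so rows that do not move let the fingers close. It gives the time, the measured TCP pose, the force, the opening and the grip force at its end, in the units of the state.
- arm.sense(): the state, without advancing time (a new reading comes with each control period).
- arm.camera(name): name is "scene" or "top"; returns the picture (480x640x3 uint8, red, green, blue); there is no depth.
- arm.calibration(name): a dict with "camera_matrix" (3x3 intrinsics, pixels), "camera_from_world" (4x4, takes a point from world to camera coordinates). Camera axes: x right, y up, looking along -z (the intrinsics and any distortion apply to the point x, -y, -z); pixel columns grow to the right and rows downward; lengths in m; the calibration is good to about 2 mm. A picture is of the moment at which its call begins. calibration takes no time and is no camera call.
- arm.job_done(): hands the job in; it is judged then, once.
The state is a dict: "time_s": time; "q": joint angles; "dq": joint speeds; "joint_torque": joint torques, N m; "position": TCP position; "ee_rot": TCP orientation; "force": force on the tool from outside, world axes, zero at the start; "torque": the same for the moment, N m; "opening": finger opening in m; "gripper_force": force on a finger pad.
Only numpy, scipy, OpenCV 4.12 (cv2) and the standard library are available. Lean on these libraries where they do the work, as an engineer would, in place of code of your own. Each camera call takes 0.05 s, during which the arm holds its last target. There are 200 camera calls.

## Working session

There is one attempt and no reset: what is moved stays moved. The work goes in short steps, Python scripts to look and compute and a shell command to move; the robot and the scene stay as the last step left them, time stands still between calls to the robot, and variables do not carry over. Pictures are saved under pics/ and viewed, at most 10 in all, crops included, and the job is handed in when it is done.

```bash
mkdir -p pics
python3 - <<'E'
from station import arm
import cv2
s=arm.sense()
print(s['time_s'],s['position'],s['ee_rot'],s['opening'],s['force'])
for n in('scene','top'):
    im=arm.camera(n); cv2.imwrite(f'pics/{n}0.png',im[:,:,::-1])
    c=arm.calibration(n); print(n,c)
E
```

```text
0.0 [ 0.18398193 -0.7007584   0.21777675] [-3.11421999e+00 -4.02158665e-01  5.50012142e-04] 0.09312753819152547 [-0.2208354   0.43197889  0.13530733]
scene {'camera_matrix': array([[496.69585508,   0.        , 319.71191692],
       [  0.        , 496.69585508, 249.91554921],
       [  0.        ,   0.        ,   1.        ]]), 'camera_from_world': array([[ 0.776072  , -0.63061149, -0.00643408, -0.4915789 ],
       [ 0.45121957,  0.54811507,  0.70425192, -0.20858185],
       [-0.44058274, -0.54945337,  0.70992101, -0.74726888],
       [ 0.        ,  0.        ,  0.        ,  1.        ]])}
top {'camera_matrix': array([[478.13157465,   0.        , 320.42981289],
       [  0.        , 478.13157465, 236.88888673],
       [  0.        ,   0.        ,   1.        ]]), 'camera_from_world': array([[ 0.01958559, -0.99980734, -0.00129561, -0.14087186],
       [ 0.98981569,  0.01920708,  0.14105312, -0.53709397],
       [-0.14100106, -0.00404503,  0.99000118, -0.91829229],
       [ 0.        ,  0.        ,  0.        ,  1.        ]])}
```

View pics/scene0.png

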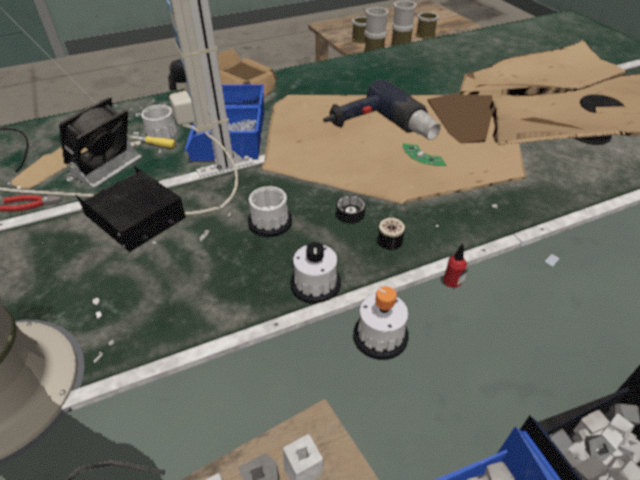

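View pics/top0.png

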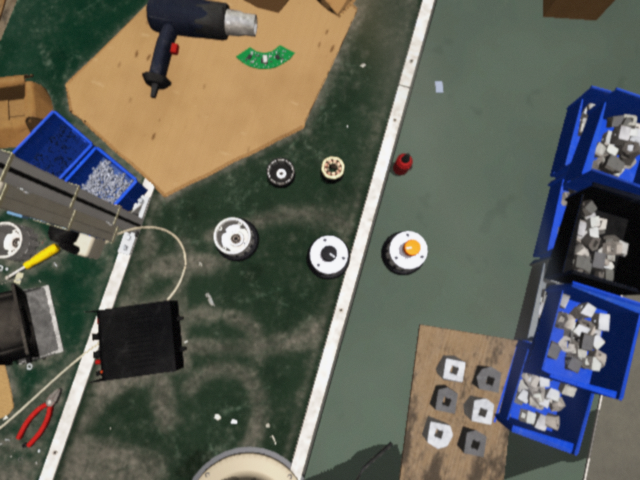

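The orange head is at about (386,297) in scene and (412,248) in top. The black screw is to its left, at (315,252) and (330,256), and the coverless housing is at (236,238).

```bash
cat > h.py <<'E'
import numpy as np, cv2
from station import arm
def ray(n,uv):
    c=arm.calibration(n); K=c['camera_matrix']; T=c['camera_from_world']; R=T[:3,:3]
    p=np.linalg.solve(K,[*uv,1]); d=R.T@(p*[1,-1,-1]); return -R.T@T[:3,3], d/np.linalg.norm(d)
def plane(n,uv,z):
    o,d=ray(n,uv); return o+d*(z-o[2])/d[2]
def tri(a,b):
    A=[];B=[]
    for o,d in(a,b):
        P=np.eye(3)-np.outer(d,d);A.append(P);B.append(P@o)
    return np.linalg.lstsq(np.vstack(A),np.hstack(B),rcond=None)[0]
def mask_orange(im):
    h=cv2.cvtColor(im,cv2.COLOR_RGB2HSV); m=cv2.inRange(h,(5,150,120),(22,255,255))
    n,l,s,c=cv2.connectedComponentsWithStats(m); return m,l,s,c
E
python3 - <<'E'
from h import *
cs={}
for n,g in(('scene',(386,297)),('top',(412,248))):
    im=cv2.imread(f'pics/{n}0.png')[:,:,::-1].copy()
    m,l,s,c=mask_orange(im); i=min(range(1,len(c)),key=lambda i:np.hypot(*(c[i]-g))+(1e3 if s[i][4]<30 else 0))
    cs[n]=c[i]; print(n,c[i],s[i],[plane(n,c[i],z).round(4) for z in(.110,.099)])
    x,y=g; k=cv2.resize(im[y-40:y+40,x-40:x+40],(400,400),interpolation=cv2.INTER_NEAREST)
    cs[n+'k']=k
a,b=ray('scene',cs['scene']),ray('top',cs['top']); print('tri',tri(a,b), 'cam',a[0],b[0])
print('black',plane('top',(329,256),.094),plane('scene',(315,246),.094))
cv2.imwrite('pics/crop.png',np.hstack([cs['scenek'],cs['topk']])[:,:,::-1])
E
```

```text
scene [385.7254902  298.69934641] [377 288  19  22 306] [array([ 0.5077, -0.3083,  0.11  ]), array([ 0.5147, -0.3025,  0.099 ])]
top [411.7183908  247.42528736] [404 240  16  16 174] [array([ 0.5131, -0.2991,  0.11  ]), array([ 0.5145, -0.3012,  0.099 ])]
tri [ 0.51502712 -0.30171349  0.09784364] cam [ 0.14638306 -0.60625785  0.67423319] [ 0.40490292 -0.13424323  0.98468671]
black [ 0.49595981 -0.14734288  0.094     ] [ 0.50621535 -0.14511125  0.094     ]
```

View pics/crop.png

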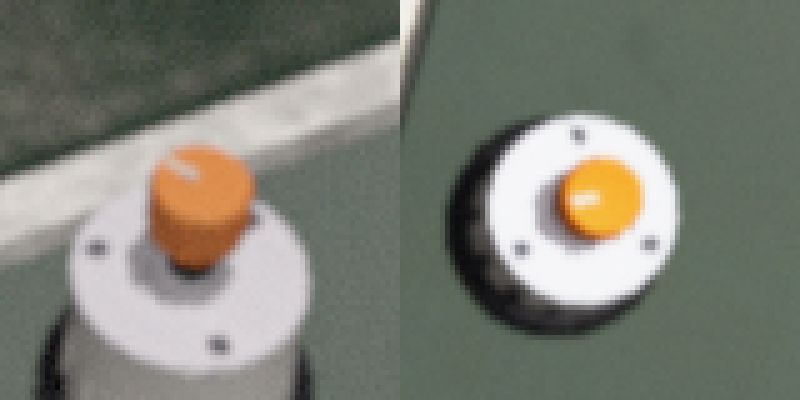

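Triangulation gives the head centre at (0.515,-0.302,0.098), and 0.099 was expected. The two views agree to about 1 mm, so I'll move above it.

```bash
python3 -m pendant '{"translation":[[0.015,-0.011,0],[0.03,-0.0215,0],[0.03,-0.0215,0],[0.03,-0.0215,0],[0.03,-0.0215,0],[0.03,-0.0215,0],[0.03,-0.0215,0],[0.03,-0.0215,0],[0.03,-0.0215,0],[0.03,-0.0215,0],[0.03,-0.0215,0],[0.03,-0.0215,0],[0.03,-0.0215,0],[0.03,-0.0215,0],[0.015,-0.011,0],[0,0,0],[0,0,0]],"roll":[0,0,0,0,0,0,0,0,0,0,0,0,0,0,0,0,0],"jaw":[0,0,0,0,0,0,0,0,0,0,0,0,0,0,0,0,0]}' 30
cat > d.py <<'E'
from h import *
from scipy.spatial.transform import Rotation as Ro
s=arm.sense();R=Ro.from_rotvec(s['ee_rot']).as_matrix()
print(s['time_s'],s['position'].round(4),'q',np.round(s['q'],3),'F',np.round(s['force'],1),np.round(s['torque'],2),s['opening'],s['gripper_force'])
print(R.round(3))
print('tool delta to target',(R.T@(np.array([.5145,-.302,.083])-s['position'])).round(4),'yaw',np.degrees(np.arctan2(R[1,0],R[0,0])))
E
python3 d.py
```

```text
time_s: 1.8
position: [0.5134, -0.3022, 0.2185]
ee_rot: [-3.115, -0.404, 0.001]
force: [-0.7, -0.5, -0.3]
opening: 0.0931
gripper_force: 0.0
1.8 [ 0.5134 -0.3022  0.2185] q [ 0.46   0.444 -0.033  1.902  0.02   0.796 -0.897] F [-0.7 -0.5 -0.3] [-0.    0.03 -0.04] 0.093131403796955 0.0
[[ 0.967  0.255 -0.001]
 [ 0.255 -0.967  0.   ]
 [-0.001 -0.    -1.   ]]
tool delta to target [0.0012 0.0002 0.1355] yaw 14.789716295795824
```

```bash
python3 -m pendant '{"translation":[[0.0012,0,0.01],[0,0,0.015],[0,0,0.015],[0,0,0.015],[0,0,0.015],[0,0,0.015],[0,0,0.015],[0,0,0.015],[0,0,0.01],[0,0,0.01],[0,0,0],[0,0,0],[0,0,0]],"roll":[0,0,0,0,0,0,0,0,0,0,0,0,0],"jaw":[0,0,0,0,0,0,0,0,0,0,0,0,0]}'
python3 d.py; python3 -c "
from h import *
cv2.imwrite('pics/s1.png',cv2.resize(arm.camera('scene')[200:400,260:520],(780,600))[:,:,::-1])"
```

```text
time_s: 3.1
position: [0.5152, -0.3029, 0.0842]
ee_rot: [3.115, 0.402, 0.001]
force: [-1.1, -0.4, -0.1]
opening: 0.0932
gripper_force: 0.0
3.1 [ 0.5152 -0.3029  0.0842] q [ 0.457  0.623 -0.03   2.004  0.036  0.514 -0.913] F [-1.1 -0.4 -0.1] [-0.03  0.03 -0.01] 0.09318862811178028 0.0
[[ 0.967  0.254  0.001]
 [ 0.254 -0.967 -0.   ]
 [ 0.001  0.001 -1.   ]]
tool delta to target [-0.0005 -0.001   0.0012] yaw 14.70287714899416
```

View pics/s1.png

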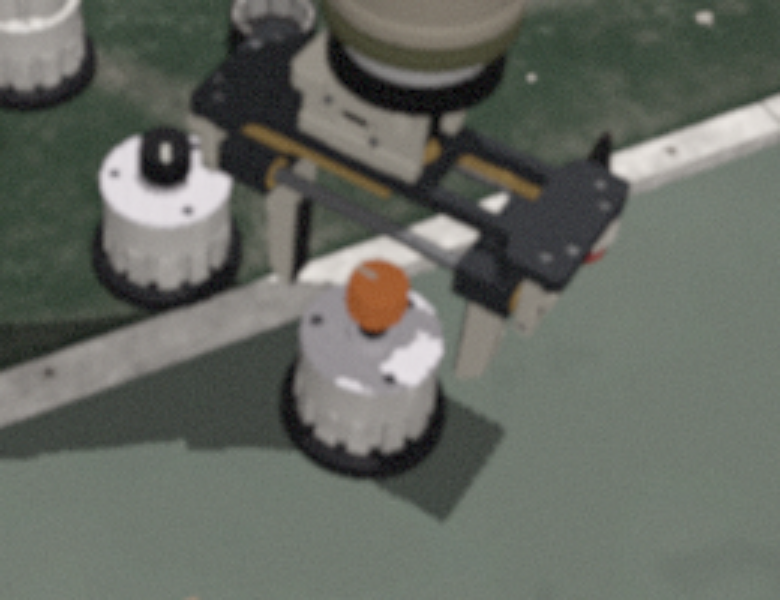

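The fingers stand on either side of the orange head (about (378,295) in the crop), and the black screw is well clear. I'll close at 45 N.

```bash
python3 -m pendant '{"translation":[[0,0,0],[0,0,0],[0,0,0],[0,0,0],[0,0,0],[0,0,0],[0,0,0],[0,0,0],[0,0,0],[0,0,0],[0,0,0],[0,0,0]],"roll":[0,0,0,0,0,0,0,0,0,0,0,0],"jaw":[1,1,1,1,1,1,1,1,1,1,1,1]}' 45; python3 d.py
```

```text
time_s: 4.35
position: [0.5144, -0.3006, 0.0834]
ee_rot: [-3.113, -0.404, 0.002]
force: [-0.9, 6.6, 2.4]
opening: 0.0293
gripper_force: 45.0
4.35 [ 0.5144 -0.3006  0.0834] q [ 0.456  0.624 -0.032  2.006  0.035  0.515 -0.913] F [-0.9  6.6  2.4] [ 1.24  0.32 -0.09] 0.029256928788612774 45.000534653663635
[[ 0.967  0.255 -0.002]
 [ 0.255 -0.967  0.002]
 [-0.001 -0.003 -1.   ]]
tool delta to target [-0.0002  0.0013  0.0004] yaw 14.778143882537512
```

```bash
python3 -m pendant '{"translation":[[0,-0.001,0],[0,-0.001,0.001],[0,0,0.002],[0,0,0.002],[0,0,0.002],[0,0,0.002],[0,0,0.001],[0,0,0],[0,0,0]],"roll":[0,0,0,0,0,0,0,0,0],"jaw":[1,1,1,1,1,1,1,1,1]}' 50; python3 d.py
```

```text
time_s: 5.25
position: [0.5145, -0.3005, 0.0743]
ee_rot: [-3.116, -0.402, -0.0]
force: [-2.9, 4.4, 13.1]
opening: 0.0293
gripper_force: 50.0
5.25 [ 0.5145 -0.3005  0.0743] q [ 0.453  0.637 -0.029  2.013  0.037  0.492 -0.916] F [-2.9  4.4 13.1] [0.93 0.66 0.02] 0.029336566433539386 50.003918409347534
[[ 0.967  0.254  0.   ]
 [ 0.254 -0.967  0.   ]
 [ 0.    -0.    -1.   ]]
tool delta to target [-0.0004  0.0015 -0.0087] yaw 14.716699422976395
```

Force is 13.1 N and the tool has gone down about 9 mm, so the screw is pressed in with no slip. Now I'll turn it clockwise, which is positive about the downward tool z.

```bash
python3 -m pendant '{"translation":[[0,0,0],[0,0,0],[0,0,0],[0,0,0],[0,0,0],[0,0,0],[0,0,0],[0,0,0],[0,0,0],[0,0,0],[0,0,0],[0,0,0],[0,0,0],[0,0,0],[0,0,0],[0,0,0],[0,0,0],[0,0,0]],"roll":[0.5,1,1,1,1,1,1,1,1,1,1,1,1,1,1,0.5,0,0],"jaw":[1,1,1,1,1,1,1,1,1,1,1,1,1,1,1,1,1,1]}'; python3 d.py
```

```text
time_s: 7.05
position: [0.5152, -0.2989, 0.0741]
ee_rot: [-2.487, 1.915, 0.002]
force: [-0.1, 8.2, 12.2]
opening: 0.0291
gripper_force: 50.0
7.05 [ 0.5152 -0.2989  0.0741] q [ 0.172  0.674  0.395  2.031 -0.5    0.531 -1.955] F [-0.1  8.2 12.2] [ 1.92  0.12 -0.  ] 0.02910861046588978 50.004050731658936
[[ 0.255 -0.967  0.   ]
 [-0.967 -0.255  0.002]
 [-0.002 -0.001 -1.   ]]
tool delta to target [ 0.0028  0.0015 -0.0089] yaw -75.19858872465488
```

```bash
python3 -m pendant '{"translation":[[-0.001,0,0],[0,0,0],[0,0,0],[0,0,0],[0,0,0],[0,0,0],[0,0,0],[0,0,0],[0,0,-0.005],[0,0,-0.01],[0,0,-0.02],[0,0,-0.03],[0,0,-0.03],[0,0,-0.03],[0,0,-0.01],[0,0,0]],"roll":[0,0,0,0,0,0,0,0,0,0,0,0,0,0,0,0],"jaw":[1,0,0,0,0,0,0,0,0,0,0,0,0,0,0,0]}'; python3 d.py;  python3 -c "
from h import *
a=arm.camera('scene');b=arm.camera('top')
m,l,s,c=mask_orange(a);print([(c[i],s[i]) for i in range(1,len(c)) if s[i][4]>80 and 200<c[i][1]<350])
cv2.imwrite('pics/s2.png',np.hstack([cv2.resize(a[257:337,346:426],(400,400)),cv2.resize(b[208:288,372:452],(400,400))])[:,:,::-1])"
```

```text
time_s: 8.65
position: [0.5149, -0.3, 0.2105]
ee_rot: [-2.487, 1.918, -0.005]
force: [-0.1, -1.2, -0.2]
opening: 0.0928
gripper_force: 0.0
8.65 [ 0.5149 -0.3     0.2105] q [ 0.058  0.501  0.553  1.938 -0.361  0.798 -2.074] F [-0.1 -1.2 -0.2] [ 0.06 -0.03  0.06] 0.09282406668837435 0.0
[[ 0.254 -0.967  0.003]
 [-0.967 -0.254 -0.001]
 [ 0.002 -0.003 -1.   ]]
tool delta to target [0.0016 0.0012 0.1275] yaw -75.27602869528079
[(array([384.85579937, 300.41065831]), array([376, 290,  20,  22, 319], dtype=int32))]
```

View pics/s2.png

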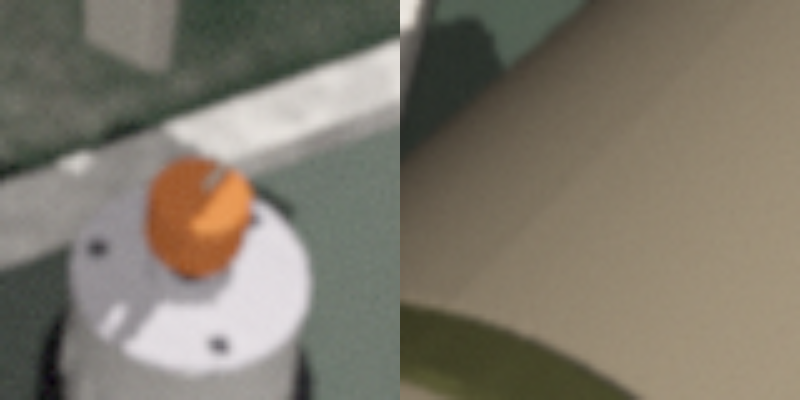

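The white line on the head has turned from upper left to upper right, about 90° clockwise. The head stays about 2.4 px (about 5 mm) lower after release, and the gripper is clear, so I'll hand in.

```bash
python3 -c "
from station import arm
print(arm.job_done())"
```

```text
the job is handed in; nothing more can be done
None
```

The orange screw was pressed about 9 mm, turned about 90° clockwise and released, and it looks to have stayed about 5 mm down; the job was handed in just after 8.65 s with the arm clear and the black screw untouched, though no verdict came back.

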